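# Lay the glass calibration target on the backlight stage

### The arm

A 7-joint arm with a two-finger parallel gripper is mounted at the origin on the work surface. World frame = base frame: x ahead of the robot, y to its left, z up, the work surface at z = 0. Lengths are in m, angles in rad, forces in N, time in s.
With the tool pointing down it reaches from about 0.425 to 0.8 m from the base axis. Payload 8.3 kg.
Tool frame: the origin (TCP) lies at the very end of the fingers, on their centre line; the grasp point (between the pads) lies r.grasp_offset behind it (r.grasp_offset is the distance from the TCP to the grasp point, in m); z points along the fingers, y is the line along which they close (so a half turn about z gives the same grasp; the last joint's range is limited). The gripper opens to 85 mm and grips with 20 to 120 N. Pads are 22 mm wide; open, the fingers measure 114 mm over their backs; the gripper's body (76 mm by 85 mm) begins 54 mm behind the grasp point. The pads swing forward as they close: fully open they stand 13 mm farther back than shut.
Start: joints at [1.159, 0.383, 0.016, 1.37, -0.006, 1.388, -0.046], TCP at [0.214, -0.587, 0.231] pointing down, gripper open.
Joint ranges: [-2.95, 2.95], [-0.25, 2.06], [-1.52, 1.56], [0.18, 2.33], [-1.44, 4.58], [0.02, 2.06], [-3.01, 3.01]. Speed limits (rad/s): [2.39, 2.39, 3.01, 3.01, 3.14, 3.14, 3.14].

### API

Orientations are given as a rotation vector (axis times angle).
In Python, from cell import r gives the robot as it stands. The module is installed in compiled form; this text tells all that it offers.
- The arm moves only by the shell command python3 -m inch 'ROWS' [FORCE]. ROWS is JSON, one flat list of numbers, 7 for each row, row after row: the shift along the tool's x, y, z in mm, then the turn, a rotation vector about the tool's x, y, z in degrees, then the finger opening in mm, from 0 to 85.4. In form: [x, y, z, wx, wy, wz, jaw, x, y, z, wx, wy, wz, jaw, ...]. A call has 1 to 8 rows; each row is the pose to reach, as a shift and turn from the pose commanded when the call began, along the tool's axes at that moment; what a row does not reach only later rows make up. A row lasts 1/12 s, in which the tool goes at most 41.7 mm and 7.16 degrees, less where a joint would pass 70% of its speed; a pose out of reach is approached as far as the arm can. A call with a gripper value outside its range is refused whole. The fingers move at their own pace and stop on an object; FORCE is the grip in N (left out, the last holds). Time passes only in rows, so rows that repeat a pose let the fingers close. It gives the time, the measured TCP pose, the force, the opening and the grip force at its end, in the units of the state.
- r.get_obs(): the state, without advancing time (a new reading comes with each control period).
- r.capture(name): name is "scene" or "side" or "wrist"; returns a dict with "img" (384x512x3 uint8, red, green, blue), "range_z" (384x512 float32, m along the optical axis (not along the pixel's ray), 0 where there is no reading), "mtx" (3x3 intrinsics, pixels), "k1" (the pictures are not rectified: a ray, as slopes to the right and down, at radius r is drawn at 1 + k1 r^2 times it, then the intrinsics apply), "R" (3x3) and "t" (3): a world point X has camera coordinates R X + t. Camera axes: x right, y down, z forward; pixel columns grow to the right and rows downward; lengths in m; the calibration is good to about 2 mm. A picture is of the moment at which its call begins.
- r.job_done(): hands the job in; it is judged then, once.
The state is a dict: "t": time; "joints": joint angles; "joint_vel": joint speeds; "tau": joint torques, N m; "eef_pos": TCP position; "orientation": TCP orientation; "ft_force": force on the tool from outside, world axes, zero at the start; "torque": the same for the moment, N m; "width": opening from 0.0 (shut) to 1.0 (fully open); "finger_force": force on a finger pad.
Only numpy, scipy, OpenCV 4.12 (cv2) and the standard library are available. Lean on these libraries where they do the work, as an engineer would, in place of code of your own. Each camera call takes 0.05 s, during which the arm holds its last target. There are 200 camera calls.

### The job

First take the spare lens off the backlight stage and stand it upright on the bench. Then lift the framed glass calibration target out of its rack, lean it on the sloped rest, a short end on the ledge, and let go so that you can take it another way, and lay it flat and squarely on the middle of the stage's white panel. The glass is fragile: never grip it with more than 20 N or let it drop, do not knock the lens over, and leave the tape, meter and screwdriver where they are.

Things in the scene. Friction and masses are not known exactly. Their poses are not given: they have to be found in the camera images.
- target: Framed glass calibration target, a rigid plate 16 thick (its x), 60 wide (y), 110 long (z), about 0.16 kg: aluminium frame, white glass with black dots, faces alike and ends alike. Origin at its centre. At the start it stands on a short end in the rack, z up, centre 63 above the bench, top edge at 118.
- lens: Spare lens, black with metal rings, about 0.3 kg, standing on its wide end on the backlight stage. Origin at the centre of its underside, z up its axis. Foot 54 in diameter up to 36, then a barrel 40 in diameter from 50 (a cone between) up to 106, then a mount ring 31 in diameter up to 114.
- stage: Backlight stage, a fixed low block 180 long (its x), 120 wide (its y), 30 high, flat dark top with a white panel 130 x 76 flush in its middle, long side along x. Origin at the centre of its underside. It can stand on the left or the right of the bench.
- stage_middle (a point): Middle of the white panel, on the stage's top surface, 30 above the bench. When the target lies there its centre is 8 above this point, its 110 side along the stage's x.
- rack: Fixed grey rack with one pocket, where the target stands. Foot 100 (x) x 110 (y) x 8; origin at the centre of its underside. Pocket 20 (x) by 64 (y), floor at height 8; walls 4 thick up to 46 across x, cheeks at the y ends up to 114 that cover the target's long sides. Pinch the target across its 16 thickness (rack's x) at the middle of the top edge; it lifts straight out.
- rest: Fixed sloped rest, facing its own +x; origin at the centre of its underside. Foot x -55 to 65, 70 wide, 8 high. A slab 40 wide leans back 30 degrees from upright: its face starts at x 22, height 24 and runs 70 up towards -x; a ledge 40 wide, 20 deep at its foot, square to it. The target leans face on slab, short end on ledge, width along y; it overhangs 10 at each side, 40 at the top.
- rest_seat (a point): Where the target's centre lies when it is leaned on the rest: x 1.4, height 75.6 in the rest's frame.
- tape: Roll of black tape lying flat, 66 across, 19 high; leave alone. Origin at the centre of its underside.
- meter: Yellow multimeter lying flat, 160 (x) x 85 x 42; leave alone. Origin at the centre of its underside.
- driver: Screwdriver lying on the bench, about 170 long, along its x; leave alone.
There are look-alikes about, which are no part of the job. What is shaped like the rest but purple or yellow is not meant.

How it is judged:
On the way, in this order (a step that is already met when the one before it is completed fails the run):
1. the lens stands upright on the bench, off the stage, let go (height (world z) of lens below 0.006 m and angle between lens's own z axis and vertical below 0.08 rad and horizontal distance between lens and stage_middle above 0.085 m and contact force between the fingers and lens below 0.1 N and linear speed of lens below 0.02 m/s), for 0.2 s.
2. the target leans on the sloped rest, let go (distance between target and rest_seat below 0.02 m and angle between the z axis of target and the z axis of rest, either way round between 0.38 and 0.67 rad and contact force between the fingers and target below 0.1 N and linear speed of target below 0.03 m/s), for 0.2 s.
At the end, for the whole second after the job is handed in: The target lies at rest flat on the stage (within 3 degrees), centred within 12 mm of the white panel's middle, its long side within 8.5 degrees of the panel's; the lens stands still and upright (within 4.5 degrees) on the bench, its axis more than 85 mm from the stage's middle (horizontal distance between target and stage_middle below 0.012 m and angle between the z axis of target and the x axis of stage, either way round below 0.15 rad and angle between the x axis of target and the z axis of stage, either way round below 0.05 rad and z of target in the frame of stage_middle between 0.004 and 0.012 m and linear speed of each of target, lens below 0.02 m/s and height (world z) of lens below 0.006 m and angle between lens's own z axis and vertical below 0.08 rad and horizontal distance between lens and stage_middle above 0.085 m); the robot touches nothing.
It fails at once if the target is gripped with more than 20 N (the two fingers' forces on it add up to more than 40 N) (contact force between the fingers and target above 40 N).
It fails at once if the target falls: it moves faster than 0.35 m/s while not held (contact force between the fingers and target below 0.05 N and linear speed of target above 0.35 m/s).
It fails at once if the lens is knocked over (tilted more than 35 degrees) (angle between lens's own z axis and vertical above 0.61 rad).
It fails at once if the tape, meter or screwdriver is moved by more than 30 mm (distance of any of tape, meter, driver from where it was at the start of the episode above 0.03 m).
It also fails if it takes over 72 s, if anything falls off the work surface, if the arm or the gripper's body presses on something with over 40 N, if the wrist force passes 120 N, or if a joint passes its speed limit or range.

## Working session

There is one attempt and no reset: what is moved stays moved. The work goes in short steps, Python scripts to look and compute and a shell command to move; the robot and the scene stay as the last step left them, time stands still between calls to the robot, and variables do not carry over. Pictures are saved under pics/ and viewed, at most 10 in all, crops included, and the job is handed in when it is done.

```bash
ls; mkdir -p pics
python3 - <<'E'
from cell import r
import cv2,numpy as np
print(r.get_obs(), r.grasp_offset)
ims=[]
for n in ("scene","side","wrist"):
    c=r.capture(n); np.savez(f"{n}0.npz",**c)
    print(n,c["mtx"].tolist(),c["k1"],c["R"].round(3).tolist(),c["t"].round(3).tolist())
    cv2.imwrite(f"pics/{n}0.png",c["img"][:,:,::-1])
E
```

```text
pics
{'t': 0.0, 'joints': array([ 1.15911401,  0.38425286,  0.01638804,  1.37122077, -0.00631564,
        1.38821421, -0.04650769]), 'joint_vel': array([-0.00011802,  0.00054064, -0.00150911,  0.00097967,  0.00010689,
        0.00083632, -0.00086321]), 'tau': array([-4.40635231e-04, -6.27589774e+01,  8.44080783e-01, -3.71822870e+01,
        1.64627231e-02,  1.42754472e-02, -2.43742477e-05]), 'eef_pos': array([ 0.21344166, -0.5868526 ,  0.23023966]), 'orientation': array([-3.09195212e+00, -5.44805986e-01,  6.03559398e-04]), 'ft_force': array([-0.48251537, -0.0475429 , -0.13471284]), 'torque': array([-0.03347172,  0.04021518,  0.00890687]), 'finger_force': 0.0, 'width': 1.001866691140805} 0.0187
scene [[404.61218096197274, 0.0, 261.69721156402346], [0.0, 404.61218096197274, 183.69897105591633], [0.0, 0.0, 1.0]] -0.1407170592911567 [[-0.88, 0.474, -0.0], [0.283, 0.526, -0.802], [-0.38, -0.706, -0.597]] [0.518, -0.112, 1.179]
side [[357.39143751257643, 0.0, 259.85126419245995], [0.0, 357.39143751257643, 189.85799099656637], [0.0, 0.0, 1.0]] -0.050202812731340224 [[0.983, -0.184, -0.008], [-0.131, -0.666, -0.734], [0.129, 0.723, -0.679]] [-0.571, 0.122, 0.875]
wrist [[289.27609721430343, 0.0, 255.41898756044276], [0.0, 289.27609721430343, 193.90614054034046], [0.0, 0.0, 1.0]] -0.07368100866533607 [[0.343, -0.939, -0.002], [-0.897, -0.328, 0.296], [-0.278, -0.099, -0.955]] [-0.625, -0.039, 0.379]
```

View pics/scene0.png

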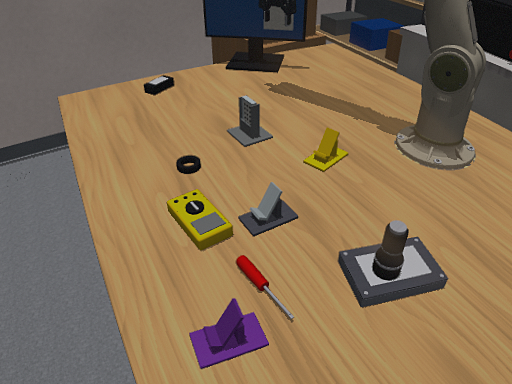

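View pics/side0.png

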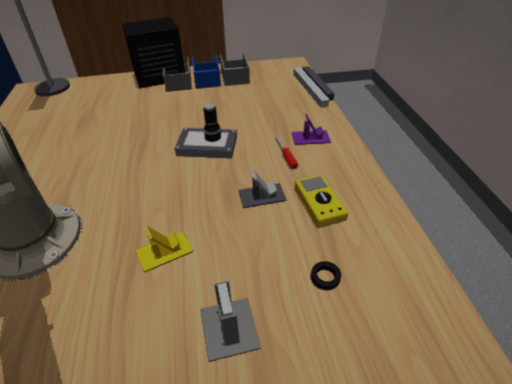

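The scene view shows the stage (392,267) with the lens on it (390,250), the rack with the target (250,120), and the tape (188,164), meter (200,218) and driver (262,285). There are three rest-shaped things: grey (268,208), yellow (326,150) and purple (229,335). The grey one is the one meant, since purple and yellow are excluded. I'll measure them all now and make the confirming crop from the same pictures.

```bash
cat > h.py <<'E'
import numpy as np,cv2
from scipy.spatial.transform import Rotation as Ro
def und(c,uv):
    K=c["mtx"]; d=np.array([float(c["k1"]),0,0,0,0])
    return cv2.undistortPoints(np.asarray(uv,float).reshape(-1,1,2),K,d,None,None,None).reshape(-1,2)
def cloud(c):
    v,u=np.mgrid[:384,:512]; s=und(c,np.c_[u.ravel(),v.ravel()])
    z=c["range_z"].ravel().astype(float)
    P=np.c_[s*z[:,None],z]
    W=(P-c["t"])@c["R"]; W[z<=0]=np.nan
    return W.reshape(384,512,3)
def plane(c,uv,h):
    s=und(c,uv); d=np.c_[s,np.ones(len(s))]@c["R"]; o=-c["R"].T@c["t"]
    return o+d*((h-o[2])/d[:,2])[:,None]
def rect(P):
    (c,s,a)=cv2.minAreaRect((P[:,:2]*1000).astype(np.float32)); return np.round(c,1),np.round(s,1),round(a,1)
E
python3 - <<'E'
from h import *
for n,boxes in (("scene",dict(stage=(335,235,450,305),rest=(235,180,300,235),rack=(222,92,276,146))),("side",dict(stage=(172,100,242,160),rest=(235,165,288,208),rack=(198,280,262,358)))):
    c=dict(np.load(n+"0.npz")); W=cloud(c); hsv=cv2.cvtColor(c["img"],cv2.COLOR_RGB2HSV)
    for k,(x0,y0,x1,y1) in boxes.items():
        sub=W[y0:y1,x0:x1]; sat=hsv[y0:y1,x0:x1,1]; z=sub[...,2]
        m0=(sat<70)
        lo,hi=dict(stage=(.024,.036),rest=(.004,.014),rack=(.004,.014))[k]
        P=sub[m0&(z>lo)&(z<hi)]
        print(n,k,len(P),"z",np.median(P[:,2]).round(4),rect(P))
        if k=="stage":
            lum=c["img"][y0:y1,x0:x1].min(2)
            print(" panel",rect(sub[(lum>150)&(z>lo)&(z<hi)]))
            for a,b in((.1,.125),(.135,.15)):
                Q=sub[(z>a)&(z<b)]; 
                if len(Q): print(" lens",a,len(Q),Q.mean(0).round(4),rect(Q),Q[:,2].max().round(4))
        else:
            for a,b in((.03,.05),(.05,.07),(.07,.1),(.1,.114),(.1145,.125)):
                Q=sub[(z>a)&(z<b)]
                if len(Q)>3: print("  ",a,len(Q),Q.mean(0).round(4),rect(Q))
s=dict(np.load("scene0.npz"))["img"];d=dict(np.load("side0.npz"))["img"]
A=cv2.resize(s[85:240,220:350],(390,465)); B=cv2.resize(d[160:360,190:300],(256,465))
cv2.imwrite("pics/crop1.png",np.hstack([A,B])[:,:,::-1])
E
```

```text
scene stage 3319 z 0.0297 (array([465.5, 306.9]), array([123.3, 182. ]), 75.5)
 panel (array([464.2, 305.6]), array([103.4, 168. ]), 75.1)
 lens 0.1 236 [0.4979 0.3182 0.1122] (array([495. , 315.3]), array([22. , 40.7]), 34.9) 0.1248
 lens 0.135 26 [0.4937 0.3239 0.136 ] (array([495.6, 323.4]), array([ 5.7, 28.6]), 59.4) 0.1377
scene rest 719 z 0.0079 (array([595.2,  43.1]), array([119.4,  70.4]), 2.7)
   0.03 241 [0.6034 0.0468 0.0383] (array([602.3,  43.3]), array([61.9, 42.5]), 1.8)
   0.05 159 [0.5884 0.0459 0.0595] (array([586.1,  41.8]), array([24.1, 41.4]), 9.9)
   0.07 122 [0.5799 0.0431 0.0778] (array([579.7,  41.2]), array([13.3, 42. ]), 2.7)
scene rack 417 z 0.0086 (array([ 460.3, -317.4]), array([100.9, 109.7]), 3.9)
   0.03 145 [ 0.4661 -0.3091  0.0412] (array([ 468.3, -316.3]), array([28.3, 78.9]), 19.9)
   0.05 121 [ 0.4626 -0.3101  0.0599] (array([ 459.1, -318. ]), array([30.6, 73.3]), 5.3)
   0.07 187 [ 0.4637 -0.3102  0.0852] (array([ 468., -315.]), array([27.4, 76.5]), 19.7)
   0.1 99 [ 0.4642 -0.3096  0.1075] (array([ 461.8, -317.7]), array([28.7, 78.2]), 2.2)
   
[... 573 characters left out ...]
.8)
   0.05 83 [0.5814 0.0347 0.0578] (array([582.2,  38.9]), array([24.9, 40.8]), 0.4)
   0.07 52 [0.5761 0.0375 0.0794] (array([576.7,  41.1]), array([12.6, 41.8]), 1.8)
side rack 1973 z 0.0072 (array([ 458.6, -320.9]), array([ 99. , 110.9]), 3.8)
   0.03 143 [ 0.4586 -0.3322  0.0419] (array([ 459.4, -322.7]), array([28. , 69.8]), 3.9)
   0.05 106 [ 0.4594 -0.3404  0.0603] (array([ 459.3, -322.2]), array([27.6, 70.5]), 3.8)
   0.07 185 [ 0.4591 -0.3369  0.0854] (array([ 459.3, -321.9]), array([28.1, 71.1]), 3.8)
   0.1 148 [ 0.4598 -0.3326  0.109 ] (array([ 459.3, -320.5]), array([27.7, 74.4]), 3.7)
   0.1145 278 [ 0.459  -0.3224  0.1168] (array([ 459.2, -321.1]), array([16. , 64.7]), 3.7)
```

View pics/crop1.png

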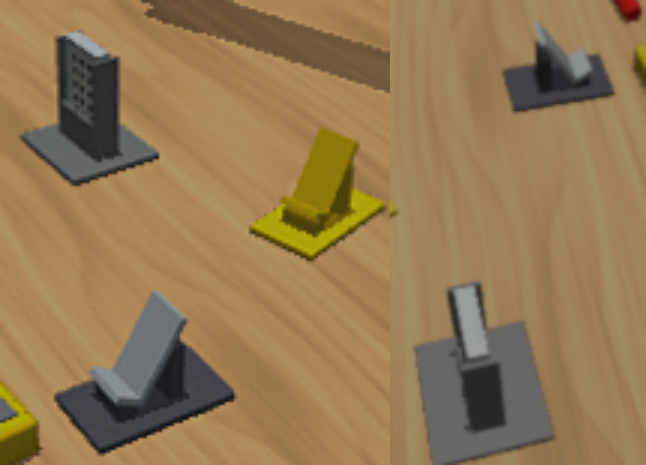

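The crop confirms it: the grey rest (slab at crop (150,350), ledge toward the camera/+x, dark foot) is the one meant; the yellow one is at (320,190). The rack with the target in it is at (85,60). Next I'll refine the lens axis and stage, check a free spot for the lens, and write the helper that computes moves.

```bash
cat >> h.py <<'E'
def toolR(heading,theta,up=1):
    """tool z = outward tilt theta along heading; tool y = horizontal, across heading"""
    h,t=np.radians([heading,theta]); z=np.array([np.sin(t)*np.cos(h),np.sin(t)*np.sin(h),-np.cos(t)])
    y=up*np.array([-np.sin(h),np.cos(h),0]); return np.c_[np.cross(y,z),y,z]
def go(r,pos,R):
    """shift (mm) and turn (deg) in the tool frame from the present pose to TCP pos / R; best half turn"""
    o=r.get_obs(); R0=Ro.from_rotvec(o["orientation"]).as_matrix()
    d=R0.T@(np.array(pos)-o["eef_pos"])*1000
    for k in (0,1):
        Rk=R@np.diag([-1,-1,1]) if k else R
        print("go",d.round(1),Ro.from_matrix(R0.T@Rk).as_rotvec(degrees=True).round(1),"j7",o["joints"][6].round(2))
E
python3 - <<'E'
from h import *
from cell import r
for n in("scene","side"):
    c=dict(np.load(n+"0.npz")); W=cloud(c); z=W[...,2]; hsv=cv2.cvtColor(c["img"],cv2.COLOR_RGB2HSV)
    near=np.hypot(W[...,0]-.487,W[...,1]-.305)<.04
    m=near&(z>.138)&(z<.15); print(n,m.sum(),rect(W[m]),"z",np.nanmax(z[m]).round(4))
    m=near&(z>.085)&(z<.132); Q=W[m][:,:2]; # circle fit, radius 20 mm
    from scipy.optimize import least_squares
    print(" barrel",least_squares(lambda p:np.hypot(*(Q-p).T)-.02,Q.mean(0),loss="soft_l1",f_scale=.001).x.round(4))
    st=(abs(W[...,0]-.464)<.13)&(abs(W[...,1]-.305)<.13)&(z>.026)&(z<.033)
    w=st&(c["img"].min(2)>110)&(hsv[...,1]<40); w=cv2.morphologyEx(w.astype(np.uint8),cv2.MORPH_OPEN,np.ones((3,3)))>0
    print(" panel",rect(W[w]))
    spot=np.hypot(W[...,0]-.51,W[...,1]-.475)<.08; print(" spot",spot.sum(),np.nanpercentile(z[spot],[1,50,99]).round(3))
    red=(hsv[...,1]>180)&((hsv[...,0]<8)|(hsv[...,0]>172))&(z<.06); print(" driver handle",np.nanmedian(W[red],0).round(3))
go(r,[.487,.305,.25],toolR(32,0)); go(r,[.487,.305,.25],toolR(-58,0))
E
```

```text
scene 195 (array([486.6, 309.7]), array([30.8, 29.3]), 53.6) z 0.1459
 barrel [0.4853 0.3088]
 panel (array([465.6, 311.2]), array([ 92.7, 167. ]), 74.4)
 spot 5389 [-0.003 -0.001  0.002]
 driver handle [0.709 0.184 0.022]
side 51 (array([486.5, 306. ]), array([27.5, 26.9]), 84.6) z 0.1439
 barrel [0.4849 0.3088]
 panel (array([463.7, 305.8]), array([ 83.2, 133.1]), 73.0)
 spot 513 [-0.006 -0.002  0.002]
 driver handle [0.702 0.162 0.022]
go [ 561.9 -744.8  -18.4] [-0.00e+00  1.00e-01  1.68e+02] j7 -0.05
go [ 561.9 -744.8  -18.4] [ -0.1  -0.  -12. ] j7 -0.05
go [ 561.9 -744.8  -18.4] [-1.00e-01 -1.00e-01 -1.02e+02] j7 -0.05
go [ 561.9 -744.8  -18.4] [-0.1  0.1 78. ] j7 -0.05
```

```bash
python3 -m inch '[280,-155,0,0,0,0,85, 280,-155,0,0,0,0,85, 280,-155,0,0,0,0,85, 280,-155,0,0,0,0,85, 280,-155,0,0,0,0,85, 280,-155,0,0,0,0,85, 280,-155,0,0,0,0,85, 280,-155,0,0,0,0,85]' 40
python3 -m inch '[220,-235,0,0,0,0,85, 220,-235,0,0,0,0,85, 220,-235,0,0,0,0,85, 220,-235,0,0,0,0,85, 220,-235,0,0,0,0,85, 220,-235,0,0,0,0,85, 220,-235,0,0,0,0,85, 220,-235,0,0,0,0,85]'
python3 -m inch '[83,-289,0,0,0,-12,85, 83,-289,0,0,0,-12,85, 83,-289,0,0,0,-12,85, 83,-289,0,0,0,-12,85, 83,-289,0,0,0,-12,85, 83,-289,0,0,0,-12,85, 83,-289,0,0,0,-12,85, 83,-289,0,0,0,-12,85]'
python3 -c "
from h import *
from cell import r
go(r,[.486,.308,.20],toolR(32,0))"
```

```text
t: 0.82
eef_pos: [0.4265, -0.3418, 0.2313]
orientation: [-3.092, -0.551, -0.002]
ft_force: [0.4, 0.4, -0.0]
width: 0.99
finger_force: 0.0
t: 1.48
eef_pos: [0.5508, -0.0456, 0.2313]
orientation: [-3.092, -0.55, -0.001]
ft_force: [0.2, 0.6, -0.3]
width: 0.996
finger_force: 0.0
t: 2.15
eef_pos: [0.5261, 0.2585, 0.2313]
orientation: [-3.012, -0.879, 0.001]
ft_force: [-1.7, 0.9, 0.1]
width: 0.994
finger_force: 0.0
go [ -7.2 -63.2  31.5] [ 1.000e-01 -4.000e-01 -1.795e+02] j7 -1.66
go [ -7.2 -63.2  31.5] [-0.2 -0.   0.5] j7 -1.66
```

```bash
python3 -m inch '[-7,-63,0,0,0,0,85, -7,-63,0,0,0,0,85, -7,-63,40,0,0,0,85, -7,-63,75,0,0,0,85, -7,-63,105,0,0,0,85, -7,-63,130,0,0,0,85, -7,-63,144,0,0,0,85, -7,-63,144,0,0,0,85]'
python3 -c "
from h import *
from cell import r
go(r,[.486,.308,.087],toolR(32,0))"
python3 -m inch '[0,0,0,0,0,0,30, 0,0,0,0,0,0,30, 0,0,0,0,0,0,30, 0,0,0,0,0,0,30, 0,0,0,0,0,0,30, 0,0,0,0,0,0,30, 0,0,0,0,0,0,30, 0,0,0,0,0,0,30]' 40
```

```text
t: 2.82
eef_pos: [0.488, 0.2979, 0.0833]
orientation: [3.018, 0.865, -0.011]
ft_force: [0.1, -0.2, -0.4]
width: 0.995
finger_force: 0.0
go [ 3.6 -9.6 -3.7] [  0.6   0.  180. ] j7 -1.82
go [ 3.6 -9.6 -3.7] [-0.   0.4 -0. ] j7 -1.82
t: 3.48
eef_pos: [0.4905, 0.3015, 0.0891]
orientation: [-3.018, -0.867, -0.005]
ft_force: [-2.0, 2.5, 7.5]
width: 0.461
finger_force: 42.4
```

```bash
python3 -m inch '[0,0,-20,0,0,0,30, 0,0,-45,0,0,0,30, 20,-25,-50,0,0,0,30, 45,-57,-50,0,0,0,30, 70,-88,-50,0,0,0,30, 92,-115,-50,0,0,0,30, 109,-136,-50,0,0,0,30, 109,-136,-50,0,0,0,30]'
python3 -m inch '[0,0,30,0,0,0,30, 0,0,50,0,0,0,30, 0,0,65,0,0,0,30, 0,0,70,0,0,0,30, 0,0,72,0,0,0,30, 0,0,72,0,0,0,30, 0,0,72,0,0,0,30]'
```

```text
t: 4.15
eef_pos: [0.5075, 0.4786, 0.1359]
orientation: [-3.015, -0.874, 0.004]
ft_force: [-2.5, 0.2, -3.2]
width: 0.459
finger_force: 41.5
t: 4.73
eef_pos: [0.5111, 0.4732, 0.0667]
orientation: [-3.019, -0.865, -0.003]
ft_force: [-0.4, 0.8, -3.4]
width: 0.461
finger_force: 41.5
```

```bash
python3 -m inch '[0,0,3,0,0,0,30, 0,0,5,0,0,0,30, 0,0,6,0,0,0,30, 0,0,6,0,0,0,30, 0,0,6,0,0,0,30]'
python3 -m inch '[0,0,1,0,0,0,30, 0,0,2,0,0,0,30, 0,0,2,0,0,0,30]'
python3 -m inch '[0,0,1,0,0,0,30, 0,0,2,0,0,0,30, 0,0,2,0,0,0,30]'
```

```text
t: 5.15
eef_pos: [0.5105, 0.4729, 0.0594]
orientation: [-3.02, -0.866, -0.0]
ft_force: [-0.3, -0.2, -4.5]
width: 0.459
finger_force: 41.5
t: 5.4
eef_pos: [0.5107, 0.4732, 0.0592]
orientation: [-3.02, -0.865, -0.002]
ft_force: [-3.4, -4.9, 7.8]
width: 0.459
finger_force: 42.5
t: 5.65
eef_pos: [0.5109, 0.4734, 0.0592]
orientation: [-3.02, -0.865, -0.004]
ft_force: [-7.1, -8.3, 18.9]
width: 0.456
finger_force: 43.5
```

```bash
python3 -m inch '[0,0,-3,0,0,0,30, 0,0,-3,0,0,0,30, 0,0,-3,0,0,0,85, 0,0,-3,0,0,0,85, 0,0,-3,0,0,0,85, 0,0,-3,0,0,0,85, 0,0,-3,0,0,0,85, 0,0,-3,0,0,0,85]'
python3 -m inch '[0,0,-20,0,0,0,85, 0,0,-55,0,0,0,85, 0,0,-95,0,0,0,85, 0,0,-135,0,0,0,85, 0,0,-170,0,0,0,85, 0,0,-180,0,0,0,85, 0,0,-180,0,0,0,85]'
python3 - <<'E'
from h import *
from cell import r
for n in("scene","side"):
    c=r.capture(n); np.savez(n+"1.npz",**c); W=cloud(c); z=W[...,2]
    near=np.hypot(W[...,0]-.511,W[...,1]-.475)<.05
    for a,b in((.055,.1),(.108,.125)):
        m=near&(z>a)&(z<b); print(n,m.sum(),rect(W[m]),np.nanmax(z[m]).round(4))
    st=(abs(W[...,0]-.464)<.13)&(abs(W[...,1]-.305)<.11)&(z>.024)&(z<.036)
    print(" stage",rect(W[st])); hsv=cv2.cvtColor(c["img"],cv2.COLOR_RGB2HSV)
    w=(st&(c["img"].min(2)>110)&(hsv[...,1]<60)).astype(np.uint8)
    cn=max(cv2.findContours(w,cv2.RETR_EXTERNAL,cv2.CHAIN_APPROX_NONE)[0],key=cv2.contourArea)
    print(" panel",rect(plane(c,cn.reshape(-1,2),.03)))
    cv2.imwrite(f"pics/{n}1.png",c["img"][:,:,::-1])
R=toolR(93.8,0); go(r,[.55,.1,.25],R)
E
```

```text
t: 6.32
eef_pos: [0.5105, 0.4729, 0.0583]
orientation: [-3.02, -0.866, 0.0]
ft_force: [-1.1, -0.5, -0.0]
width: 0.999
finger_force: 0.0
t: 6.9
eef_pos: [0.5114, 0.4744, 0.2434]
orientation: [-3.016, -0.864, -0.01]
ft_force: [-0.3, 0.8, -0.1]
width: 0.995
finger_force: 0.0
scene 478 (array([520.3, 476.2]), array([21.7, 39.8]), 16.8) 0.1
scene 284 (array([511.1, 473.1]), array([29.6, 29.6]), 6.2) 0.1162
 stage (array([464.3, 306.1]), array([123.4, 182.6]), 74.8)
 panel (array([464.8, 306. ]), array([ 76.9, 129.8]), 74.6)
side 132 (array([508.9, 460.2]), array([24.5, 40.6]), 79.7) 0.0995
side 41 (array([510. , 471.2]), array([28.7, 28.7]), 16.7) 0.1155
 stage (array([463.5, 304.6]), array([124.8, 178.2]), 74.9)
 panel (array([466.1, 304.1]), array([ 79.7, 127. ]), 74.8)
go [-164.1  337.2  -11.9] [ -0.   -0.  118.2] j7 -1.99
go [-164.1  337.2  -11.9] [  0.   -0.  -61.8] j7 -1.99
```

```bash
python3 -m inch '[-186,258,0,0,0,-50,0, -186,258,0,0,0,-50,0, -186,258,0,0,0,-50,0, -186,258,0,0,0,-50,0, -186,258,0,0,0,-50,0, -186,258,0,0,0,-50,0, -186,258,0,0,0,-50,0, -186,258,0,0,0,-50,0]' 20
python3 -m inch '[0,0,0,0,0,0,0, 0,0,0,0,0,0,0, 0,0,0,0,0,0,0]' 10
python3 -c "
from h import *
from cell import r
print(r.get_obs()['joints'].round(2)); go(r,[.4595,-.32,.22],toolR(93.8,0))"
```

```text
t: 7.67
eef_pos: [0.4881, 0.1535, 0.2362]
orientation: [-2.363, -2.067, 0.004]
ft_force: [0.2, -1.4, 0.8]
width: -0.003
finger_force: 0.0
t: 7.92
eef_pos: [0.4889, 0.1552, 0.2371]
orientation: [-2.372, -2.058, 0.003]
ft_force: [-0.4, 2.4, 0.2]
width: -0.0
finger_force: 0.0
[ 0.26  0.2  -0.72  1.64  0.14  1.35 -0.62]
go [-474.5   37.9   17.2] [  0.    0.2 168.1] j7 -0.62
go [-474.5   37.9   17.2] [ -0.1   0.  -11.9] j7 -0.62
```

Before gripping fragile glass I want to know what force a 20 N command really gives, so I'll test it on the fixed slab of the grey rest.

```bash
python3 -m inch '[0,0,0,0,0,-50,85, 0,0,0,0,0,-50,85, 0,0,0,0,0,-50,85, 0,0,0,0,0,-50,85, 0,0,0,0,0,-50,85, 0,0,0,0,0,-50,85, 0,0,0,0,0,-50,85, 0,0,0,0,0,-50,85]' 20
python3 -m inch '[0,0,0,0,0,-50,85, 0,0,0,0,0,-50,85, 0,0,0,0,0,-50,85, 0,0,0,0,0,-50,85, 0,0,0,0,0,-50,85, 0,0,0,0,0,-50,85, 0,0,0,0,0,-50,85, 0,0,0,0,0,-50,85]'
python3 -c "
from h import *
from cell import r
print(r.get_obs()['joints'].round(2)); go(r,[.581,.042,.066],toolR(2.5,0))"
```

```text
t: 8.58
eef_pos: [0.4888, 0.1575, 0.2376]
orientation: [-1.265, -2.874, -0.0]
ft_force: [0.7, -0.1, -0.5]
width: 1.001
finger_force: 0.0
t: 9.25
eef_pos: [0.489, 0.1568, 0.2378]
orientation: [0.06, -3.14, -0.001]
ft_force: [0.2, 0.4, -0.2]
width: 0.992
finger_force: 0.0
[ 0.44  0.25 -0.95  1.63  0.21  1.37  1.07]
go [ -87.7 -118.4  171.6] [ 0.  -0.1 -0.3] j7 1.07
go [ -87.7 -118.4  171.6] [-1.000e-01 -1.000e-01  1.797e+02] j7 1.07
```

```bash
python3 -m inch '[-88,-118,60,0,0,0,85, -88,-118,60,0,0,0,85, -88,-118,60,0,0,0,85, -88,-118,60,0,0,0,85, -88,-118,95,0,0,0,85, -88,-118,130,0,0,0,85, -88,-118,165,0,0,0,85, -88,-118,169,0,0,0,85]'
python3 -m inch '[0,0,0,0,0,0,30, 0,0,0,0,0,0,30, 0,0,0,0,0,0,30, 0,0,0,0,0,0,30, 0,0,0,0,0,0,30, 0,0,0,0,0,0,30]' 20
python3 -m inch '[0,0,0,0,0,0,37, 0,0,0,0,0,0,37, 0,0,0,0,0,0,37, 0,0,0,0,0,0,37]' 20
python3 -m inch '[0,0,0,0,0,0,39, 0,0,0,0,0,0,39, 0,0,0,0,0,0,39]' 20
python3 -m inch '[0,0,0,0,0,0,30, 0,0,0,0,0,0,30, 0,0,0,0,0,0,30, 0,0,0,0,0,0,30]' 10
```

```text
t: 9.92
eef_pos: [0.5773, 0.0405, 0.0626]
orientation: [0.045, -3.131, -0.0]
ft_force: [-1.6, -0.4, -1.1]
width: 0.997
finger_force: 0.0
t: 10.42
eef_pos: [0.5831, 0.0418, 0.0721]
orientation: [-0.054, 3.137, 0.001]
ft_force: [-1.2, 1.0, 6.0]
width: 0.457
finger_force: 20.1
t: 10.75
eef_pos: [0.5831, 0.0418, 0.0721]
orientation: [-0.054, 3.137, 0.001]
ft_force: [-1.5, 2.7, 6.6]
width: 0.46
finger_force: 20.1
t: 11.0
eef_pos: [0.5831, 0.0418, 0.0721]
orientation: [-0.054, 3.137, 0.001]
ft_force: [-0.8, 1.5, 6.0]
width: 0.456
finger_force: 20.1
t: 11.33
eef_pos: [0.5831, 0.0418, 0.0721]
orientation: [-0.054, 3.137, 0.001]
ft_force: [-1.1, 1.6, 6.1]
width: 0.456
finger_force: 20.1
```

```bash
python3 -m inch '[0,0,0,0,0,0,45, 0,0,0,0,0,0,45, 0,0,0,0,0,0,45]' 10
python3 -m inch '[0,0,0,0,0,0,39.5, 0,0,0,0,0,0,39.5, 0,0,0,0,0,0,39.5]' 10
python3 -m inch '[0,0,0,0,0,0,39, 0,0,0,0,0,0,39, 0,0,0,0,0,0,39]' 10
python3 -m inch '[0,0,0,0,0,0,38.5, 0,0,0,0,0,0,38.5, 0,0,0,0,0,0,38.5]' 10
python3 -m inch '[0,0,0,0,0,0,36, 0,0,0,0,0,0,36, 0,0,0,0,0,0,36]' 10 | grep -v orient
```

```text
t: 11.58
eef_pos: [0.5817, 0.0403, 0.0699]
orientation: [-0.054, 3.14, -0.001]
ft_force: [-0.1, 0.2, -0.1]
width: 0.526
finger_force: 0.0
t: 11.83
eef_pos: [0.5817, 0.0417, 0.07]
orientation: [-0.056, 3.14, 0.002]
ft_force: [-1.9, 4.0, 6.0]
width: 0.465
finger_force: 8.3
t: 12.08
eef_pos: [0.5817, 0.0417, 0.0701]
orientation: [-0.056, 3.14, 0.002]
ft_force: [-2.0, 2.5, 6.8]
width: 0.458
finger_force: 16.4
t: 12.33
eef_pos: [0.5817, 0.0417, 0.0701]
orientation: [-0.056, 3.14, 0.002]
ft_force: [-2.0, 3.1, 7.3]
width: 0.459
finger_force: 19.3
t: 12.58
eef_pos: [0.5818, 0.0418, 0.0701]
ft_force: [-1.1, 3.5, 7.1]
width: 0.458
finger_force: 19.3
```

```bash
python3 -m inch '[0,0,0,0,0,0,60, 0,0,-30,0,0,0,85, 0,0,-70,0,0,0,85, 0,0,-110,0,0,0,85, 20,-40,-140,0,0,0,85, 35,-77,-150,0,0,0,85, 45,-115,-150,0,0,6,85, 58,-150,-150,0,0,12,85]' 10
python3 -m inch '[80,-220,0,0,0,56,85, 80,-220,0,0,0,56,85, 80,-220,0,0,0,56,85, 80,-220,0,0,0,56,85, 80,-220,0,0,0,56,85, 80,-220,0,0,0,56,85, 80,-220,0,0,0,56,85, 80,-220,0,0,0,56,85]'
python3 -c "
from h import *
from cell import r
go(r,[.4595,-.32,.15],toolR(93.8,0))"
```

```text
t: 13.25
eef_pos: [0.5297, -0.1096, 0.2206]
orientation: [0.28, 3.127, -0.002]
ft_force: [0.9, -1.7, -0.7]
width: 0.99
finger_force: 0.0
t: 13.92
eef_pos: [0.4105, -0.3133, 0.2187]
orientation: [-1.727, -2.623, 0.001]
ft_force: [1.2, 0.6, -0.7]
width: 0.992
finger_force: 0.0
go [-25.6  42.5  68.7] [ 0.000e+00 -1.000e-01 -1.605e+02] j7 0.91
go [-25.6  42.5  68.7] [-0.1 -0.  19.5] j7 0.91
```

```bash
python3 -m inch '[-25.5,42.5,0,0,0,19.5,85, -25.5,42.5,0,0,0,19.5,85, -25.5,42.5,0,0,0,19.5,85, -25.5,42.5,40,0,0,19.5,85, -25.5,42.5,68,0,0,19.5,85, -25.5,42.5,68,0,0,19.5,85]'
python3 - <<'E'
from h import *
from cell import r
for n in("scene","side"):
    c=r.capture(n); W=cloud(c); z=W[...,2]
    m=(np.hypot(W[...,0]-.46,W[...,1]+.32)<.05)&(z>.115)&(z<.121); m&=abs((W[...,0]-.4595)*.998+(W[...,1]+.32)*.066)<.012
    print(n,m.sum(),rect(W[m]),np.median(z[m]) if m.any() else "")
go(r,[.4595,-.32,.092],toolR(93.8,0))
E
```

```text
t: 14.42
eef_pos: [0.4584, -0.3152, 0.1451]
orientation: [-2.127, -2.299, 0.003]
ft_force: [-1.6, 0.4, -0.1]
width: 0.998
finger_force: 0.0
scene 55 (array([ 459.8, -318.5]), array([17.9, 60.8]), 0.2) 0.11704000091747907
side 269 (array([ 459.3, -322. ]), array([16.1, 67. ]), 4.5) 0.11700420252304435
go [-3.5 -1.8 58.9] [ 1.000e-01 -2.000e-01 -1.793e+02] j7 0.48
go [-3.5 -1.8 58.9] [-0.1 -0.1  0.7] j7 0.48
```

```bash
python3 -m inch '[-3.5,-2,25,0,0,0.7,50, -3.5,-2,50,0,0,0.7,40, -3.5,-2,58,0,0,0.7,25, -3.5,-2,58,0,0,0.7,20, -3.5,-2,58,0,0,0.7,20, -3.5,-2,58,0,0,0.7,18.5, -3.5,-2,58,0,0,0.7,17.5]' 10
python3 -m inch '[0,0,0,0,0,0,17, 0,0,0,0,0,0,16.5, 0,0,0,0,0,0,16.5]' 10
```

```text
t: 15.1
eef_pos: [0.4614, -0.3206, 0.0953]
orientation: [2.145, 2.292, 0.001]
ft_force: [-0.1, 0.8, 0.6]
width: 0.205
finger_force: 0.0
t: 15.35
eef_pos: [0.4605, -0.3202, 0.0937]
orientation: [2.146, 2.293, 0.0]
ft_force: [0.6, 0.2, 0.2]
width: 0.19
finger_force: 0.1
```

```bash
python3 -m inch '[0,0,0,0,0,0,16.2, 0,0,0,0,0,0,16, 0,0,0,0,0,0,16]' 10
python3 -m inch '[0,0,0,0,0,0,15.8, 0,0,0,0,0,0,15.6, 0,0,0,0,0,0,15.6]' 10
```

```text
t: 15.6
eef_pos: [0.4604, -0.3202, 0.0937]
orientation: [2.147, 2.293, -0.0]
ft_force: [-1.2, 0.2, 5.7]
width: 0.193
finger_force: 5.6
t: 15.85
eef_pos: [0.4602, -0.3202, 0.0937]
orientation: [2.147, 2.293, -0.001]
ft_force: [-1.6, 0.2, 6.1]
width: 0.184
finger_force: 12.6
```

```bash
python3 -m inch '[0,0,-15,0,0,0,15.6, 0,0,-40,0,0,0,15.6, 0,0,-65,0,0,0,15.6, 0,0,-90,0,0,0,15.6, 0,0,-115,0,0,0,15.6, 0,0,-135,0,0,0,15.6, 0,0,-145,0,0,0,15.6, 0,0,-145,0,0,0,15.6]'
cat >> h.py <<'E'
H=2.5; O=np.array([.5893,.0418,0]); X=np.array([np.cos(np.radians(H)),np.sin(np.radians(H)),0]); Z=np.array([0,0,1.])
seat=O+.0014*X+.0756*Z; zt=-.5*X+np.sqrt(.75)*Z; nt=np.sqrt(.75)*X+.5*Z
Rpinch=toolR(H,30)@Ro.from_euler("z",90,degrees=True).as_matrix()
E
python3 - <<'E'
from h import *
from cell import r
for a,n in ((.08,.02),(.012,.015)): go(r,seat+(.0307+a)*zt+n*nt,Rpinch)
c=r.capture("scene"); d=r.capture("side")
cv2.imwrite("pics/lift.png",np.hstack([cv2.resize(c["img"][50:170,180:330],(450,360)),cv2.resize(d["img"][230:370,160:300],(350,360))])[:,:,::-1])
E
```

```text
t: 16.52
eef_pos: [0.4613, -0.3204, 0.2403]
orientation: [2.144, 2.291, 0.001]
ft_force: [0.3, -0.4, -1.2]
width: 0.186
finger_force: 10.1
go [353.9 114.9  58.3] [-29.8  -0.2   1.3] j7 0.51
go [353.9 114.9  58.3] [   0.3  -46.  -172.7] j7 0.51
go [353.4 144.4 119.8] [-29.8  -0.2   1.3] j7 0.51
go [353.4 144.4 119.8] [   0.3  -46.  -172.7] j7 0.51
```

View pics/lift.png

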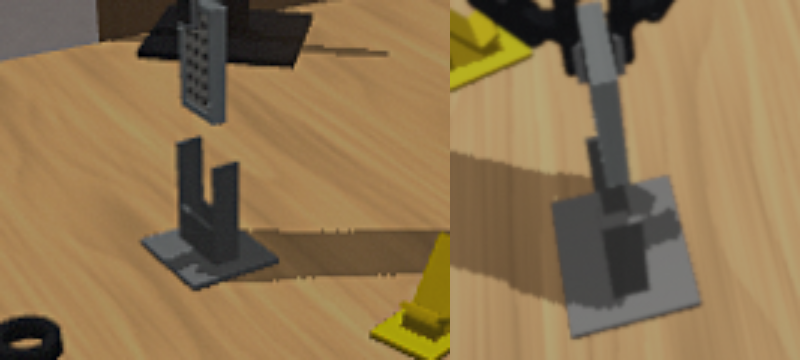

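The picture shows the target hanging straight in the fingers (crop 205,60), clear of the rack cheeks (190,150). I'll carry it to the rest.

```bash
python3 -m inch '[20,7,0,0,0,0,15.6, 52,17,0,0,0,0,15.6, 86,28,0,0,0,0,15.6, 120,39,0,-4,0,0,15.6, 154,50,0,-8,0,0,15.6, 188,61,0,-12,0,0.5,15.6, 222,72,0,-16,0,1,15.6, 256,83,0,-20,0,1.3,15.6]'
python3 -c "
from h import *
from cell import r
print(r.get_obs()['joints'].round(2))
for a,n in ((.08,.02),(.05,.015),(.012,.015)): go(r,seat+(.0307+a)*zt+n*nt,Rpinch)"
```

```text
t: 17.28
eef_pos: [0.5254, -0.0576, 0.2362]
orientation: [1.994, 2.079, 0.373]
ft_force: [1.0, 1.3, -0.8]
width: 0.185
finger_force: 10.2
[ 0.82 -0.06 -0.7   1.91 -0.13  0.94  0.22]
go [96.3 10.6 62.7] [-10.   -0.3  -0.2] j7 0.22
go [96.3 10.6 62.7] [ -0.4  15.6 179.1] j7 0.22
go [96.1 10.9 93.1] [-10.   -0.3  -0.2] j7 0.22
go [96.1 10.9 93.1] [ -0.4  15.6 179.1] j7 0.22
go [ 96.   17.5 130.5] [-10.   -0.3  -0.2] j7 0.22
go [ 96.   17.5 130.5] [ -0.4  15.6 179.1] j7 0.22
```

```bash
python3 -m inch '[28,4,10,-3,0,0,15.6, 60,8,25,-6,0,0,15.6, 88,10,42,-9,0,0,15.6, 96,10.5,58,-10,0,0,15.6, 96,10.5,63,-10,0,0,15.6, 96,10.5,63,-10,0,0,15.6]'
python3 -c "
from h import *
from cell import r
print(r.get_obs()['joints'].round(2))
for a,n in ((.01,.012),(.01,.002)): go(r,seat+(.0307+a)*zt+n*nt,Rpinch)"
```

```text
t: 17.78
eef_pos: [0.5514, 0.0383, 0.1799]
orientation: [1.894, 1.978, 0.529]
ft_force: [0.5, -0.1, -1.0]
width: 0.186
finger_force: 10.2
[ 0.76 -0.07 -0.87  2.1  -0.03  0.57 -0.06]
go [ 1.5 -5.6 69.4] [-0.3 -0.3 -0.1] j7 -0.06
go [ 1.5 -5.6 69.4] [ -0.4   0.5 179.9] j7 -0.06
go [  1.5 -15.6  69.4] [-0.3 -0.3 -0.1] j7 -0.06
go [  1.5 -15.6  69.4] [ -0.4   0.5 179.9] j7 -0.06
```

```bash
python3 -m inch '[1.5,-5.5,15,0,0,0,15.6, 1.5,-5.5,35,0,0,0,15.6, 1.5,-5.5,55,0,0,0,15.6, 1.5,-5.5,66,0,0,0,15.6, 1.5,-8,69,0,0,0,15.6, 1.5,-12,69,0,0,0,15.6, 1.5,-14,69,0,0,0,15.6, 1.5,-14,69,0,0,0,15.6]'
python3 - <<'E'
from h import *
from cell import r
print(r.get_obs()['joints'].round(2))
go(r,seat+.0307*zt+.002*nt,Rpinch)
c=r.capture("scene"); d=r.capture("side")
cv2.imwrite("pics/lean.png",np.hstack([cv2.resize(c["img"][140:240,220:340],(432,360)),cv2.resize(d["img"][120:220,220:320],(360,360))])[:,:,::-1])
E
```

```text
t: 18.45
eef_pos: [0.5752, 0.0405, 0.1166]
orientation: [1.891, 1.973, 0.532]
ft_force: [-0.5, 0.6, -0.9]
width: 0.185
finger_force: 10.2
[ 0.69  0.13 -0.88  2.13  0.39  0.43 -0.43]
go [ 0.7 -5.  12.6] [-0.  -0.1 -0.1] j7 -0.43
go [ 0.7 -5.  12.6] [ -0.2   0.  179.9] j7 -0.43
```

View pics/lean.png

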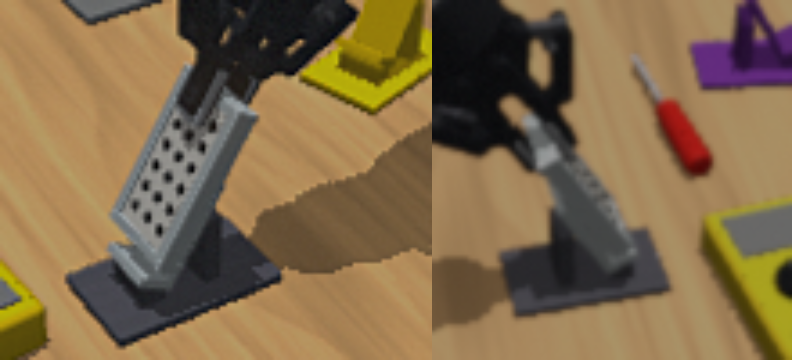

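The picture shows the target tilted over the grey rest, its short end just above the ledge (crop 140,260) and its face close to the slab. I'll ease it down.

```bash
python3 -m inch '[0.5,-1,3,0,0,0,15.6, 0.5,-2,6,0,0,0,15.6, 0.5,-3,8,0,0,0,15.6, 0.5,-3,8,0,0,0,15.6, 0.5,-3,8,0,0,0,15.6]'
python3 -m inch '[0,0,1,0,0,0,15.6, 0,0,2,0,0,0,15.6, 0,0,2,0,0,0,15.6]'
python3 -c "
from h import *
from cell import r
go(r,seat+.0307*zt,Rpinch)"
```

```text
t: 18.97
eef_pos: [0.5769, 0.0419, 0.1076]
orientation: [1.891, 1.974, 0.533]
ft_force: [-0.2, 0.1, -0.8]
width: 0.183
finger_force: 10.2
t: 19.22
eef_pos: [0.5781, 0.0418, 0.106]
orientation: [1.891, 1.974, 0.533]
ft_force: [-0.3, 0.3, -1.2]
width: 0.188
finger_force: 10.2
go [-0.5 -4.3  1.9] [-0.  -0.2 -0.1] j7 -0.49
go [-0.5 -4.3  1.9] [ -0.3   0.  179.9] j7 -0.49
```

```bash
python3 -m inch '[0,-1.5,0,0,0,0,15.6, 0,-3,0,0,0,0,15.6, 0,-3,0,0,0,0,15.6, 0,-3,0,0,0,0,15.6]'
python3 -m inch '[0,0,1,0,0,0,15.6, 0,0,1.5,0,0,0,15.6, 0,0,1.5,0,0,0,15.6]'
python3 -m inch '[0,0,0.7,0,0,0,15.6, 0,0,1.5,0,0,0,15.6, 0,0,1.5,0,0,0,15.6]'
python3 -c "
from h import *
from cell import r
go(r,seat+.0307*zt,Rpinch)"
```

```text
t: 19.55
eef_pos: [0.5753, 0.0416, 0.1046]
orientation: [1.891, 1.974, 0.533]
ft_force: [-1.3, -0.4, -1.7]
width: 0.184
finger_force: 10.2
t: 19.8
eef_pos: [0.5762, 0.0417, 0.1033]
orientation: [1.891, 1.974, 0.533]
ft_force: [0.1, 0.3, -1.5]
width: 0.186
finger_force: 10.2
t: 20.05
eef_pos: [0.5773, 0.042, 0.1028]
orientation: [1.889, 1.973, 0.533]
ft_force: [-10.5, -0.5, 12.6]
width: 0.186
finger_force: 13.6
go [-0.7 -2.  -0.4] [ 0.1 -0.2 -0.1] j7 -0.51
go [-0.7 -2.  -0.4] [-3.000e-01 -1.000e-01  1.799e+02] j7 -0.51
```

```bash
python3 -m inch '[0,0,-1,0,0,0,15.6, 0,-0.7,-1,0,0,0,15.6, 0,-1.3,-1,0,0,0,15.6, 0,-1.3,-1,0,0,0,15.6]'
python3 -m inch '[0,0,0,0,0,0,15.8, 0,0,0,0,0,0,16, 0,0,0,0,0,0,16.2, 0,0,0,0,0,0,16.5, 0,0,0,0,0,0,17, 0,0,0,0,0,0,18, 0,0,0,0,0,0,19, 0,0,0,0,0,0,20]'
python3 -m inch '[0,0,0,0,0,0,24, 0,0,0,0,0,0,28, 0,0,0,0,0,0,32, 0,0,0,0,0,0,36, 0,0,0,0,0,0,36, 0,0,0,0,0,0,36]'
```

```text
t: 20.38
eef_pos: [0.5755, 0.0417, 0.1024]
orientation: [1.891, 1.973, 0.533]
ft_force: [0.8, -0.2, -0.8]
width: 0.19
finger_force: 10.5
t: 21.05
eef_pos: [0.5753, 0.0416, 0.1023]
orientation: [1.891, 1.973, 0.533]
ft_force: [0.2, 0.1, 0.5]
width: 0.236
finger_force: 0.0
t: 21.55
eef_pos: [0.5754, 0.0417, 0.1023]
orientation: [1.891, 1.974, 0.533]
ft_force: [0.3, 0.1, 0.7]
width: 0.426
finger_force: 0.0
```

```bash
python3 -m inch '[0,0,-10,0,0,0,36, 0,0,-25,0,0,0,36, 0,0,-45,0,0,0,36, 0,0,-75,0,0,0,60, 0,0,-105,0,0,0,85, 0,0,-130,0,0,0,85, 0,0,-130,0,0,0,85]'
python3 - <<'E'
from h import *
from cell import r
for n in("scene","side"):
    c=r.capture(n); np.savez(n+"2.npz",**c); W=cloud(c)
    q=W-seat; L=np.stack([q@nt,q@np.array([-X[1],X[0],0]),q@zt],-1)  # target frame
    m=(abs(L[...,0]-.008)<.006)&(abs(L[...,1])<.045)&(abs(L[...,2])<.07)
    P=L[m]; print(n,m.sum(),"front normal off",np.median(P[:,0]).round(4),"y",np.percentile(P[:,1],[1,99]).round(4),"z",np.percentile(P[:,2],[1,99]).round(4))
    if m.sum()>100:
        A=np.c_[P[:,1:],np.ones(len(P))]; print("  slope",np.linalg.lstsq(A,P[:,0],rcond=None)[0].round(4))
    m=(abs(L[...,0])<.03)&(abs(L[...,1])<.045)&(L[...,2]>.02)&(L[...,2]<.07)
    P=L[m]; print("  upper part",m.sum(),np.percentile(P,[2,98],axis=0).round(4).tolist())
print(r.get_obs()["eef_pos"])
E
```

```text
t: 22.13
eef_pos: [0.5107, 0.0381, 0.2166]
orientation: [1.895, 1.973, 0.538]
ft_force: [-0.5, -0.5, 0.3]
width: 0.961
finger_force: 0.0
scene 1115 front normal off 0.007 y [-0.0275  0.0322] z [-0.0645  0.055 ]
  slope [-0.0123 -0.0074  0.0071]
  upper part 435 [[-0.0064, -0.0269, 0.0209], [0.0099, 0.0323, 0.0552]]
side 275 front normal off 0.0055 y [-0.0304  0.0302] z [-0.0579  0.056 ]
  slope [ 0.0148 -0.0185  0.0058]
  upper part 211 [[-0.0085, -0.0299, 0.0209], [0.0073, 0.0283, 0.0566]]
[0.51068569 0.03881612 0.2151328 ]
```

```bash
python3 -c "
from h import *
from cell import r
print(r.get_obs()['joints'].round(2))
go(r,[.60,.045,.27],toolR(H,0)); go(r,[.60,.045,.27],toolR(H,-25))"
```

```text
[ 0.71 -0.25 -0.75  2.14 -0.26  0.67  0.13]
go [  2.4 104.9  -2.6] [ 23.7  23.4 -87.7] j7 0.13
go [  2.4 104.9  -2.6] [ 23.4 -23.7  87.8] j7 0.13
go [  2.4 104.9  -2.6] [ 43.1  42.8 -82.3] j7 0.13
go [  2.4 104.9  -2.6] [ 42.8 -43.1  82.4] j7 0.13
```

```bash
python3 -m inch '[2,35,-3,0,0,0,85, 2,70,-3,4,4,-8,85, 2,105,-3,6,6,-15,85, 2,105,-3,24,23.5,-88,85, 2,105,-3,24,23.5,-88,85, 2,105,-3,24,23.5,-88,85, 2,105,-3,24,23.5,-88,85, 2,105,-3,24,23.5,-88,85]'
python3 -c "
from h import *
from cell import r
print(r.get_obs()['joints'].round(2))
go(r,[.64,.045,.27],toolR(H,-20))"
```

```text
t: 22.9
eef_pos: [0.5998, 0.0436, 0.2698]
orientation: [0.991, 2.801, 0.289]
ft_force: [-0.1, 0.4, 1.0]
width: 0.995
finger_force: 0.0
[ 0.69  0.25 -0.89  1.57  0.11  1.18  0.7 ]
go [-30.   25.4   8.4] [ 18.3  28.5 -39.1] j7 0.7
go [-30.   25.4   8.4] [ 36.  -23.1 134.9] j7 0.7
```

```bash
python3 -m inch '[-30,25,8,18,28.5,-39,85, -30,25,8,18,28.5,-39,85, -30,25,8,18,28.5,-39,85, -30,25,8,18,28.5,-39,85, -30,25,8,18,28.5,-39,85, -30,25,8,18,28.5,-39,85, -30,25,8,18,28.5,-39,85, -30,25,8,18,28.5,-39,85]'
python3 -c "
from h import *
from cell import r
print(r.get_obs()['joints'].round(2))
for t in (-25,-30):
  R=toolR(H,t); go(r,seat+np.array([0,.001,0])-.10*R[:,2],R)"
```

```text
t: 23.57
eef_pos: [0.6398, 0.0454, 0.268]
orientation: [0.062, -2.787, -0.0]
ft_force: [-0.2, 1.0, 0.2]
width: 0.997
finger_force: 0.0
[ 0.22  0.84 -0.82  0.78  0.46  2.03  1.25]
go [-28.8  -1.2  97.8] [0.4 4.7 0.1] j7 1.25
go [-28.8  -1.2  97.8] [  -7.4    0.7 -179.7] j7 1.25
go [-37.4  -1.3  98.9] [0.4 9.7 0.2] j7 1.25
go [-37.4  -1.3  98.9] [ -15.3    0.7 -179.2] j7 1.25
```

```bash
python3 -m inch '[-28,-1,30,0,0,0,85, -28,-1,60,0,0,0,85, -30,-1,85,0,2,0,85, -33,-1,98,0,7,0,85, -37,-1,98.5,0,9.7,0,85, -37,-1,98.5,0,9.7,0,85, -37,-1,98.5,0,9.7,0,85]'
python3 -c "
from h import *
from cell import r
o=r.get_obs(); print(o['joints'].round(2), Ro.from_rotvec(o['orientation']).as_matrix().round(3).tolist())
for t in (-20,-25,-30):
  R=toolR(H,t); go(r,seat+np.array([0,.001,0])+.005*R[:,2],R)"
```

```text
t: 24.15
eef_pos: [0.6412, 0.0447, 0.1636]
orientation: [0.05, -2.625, 0.002]
ft_force: [-0.7, 0.3, -0.8]
width: 0.996
finger_force: 0.0
[ 0.17  1.01 -0.75  0.74  0.45  2.04  1.26] [[-0.869, -0.036, -0.494], [-0.035, 0.999, -0.011], [0.494, 0.008, -0.87]]
go [ -0.3  -0.7 106.4] [ 0.6 -9.6 -0.2] j7 1.26
go [ -0.3  -0.7 106.4] [-15.   -0.9 179.2] j7 1.26
go [ 1.000e-01 -7.000e-01  1.065e+02] [ 0.6 -4.6 -0.2] j7 1.26
go [ 1.000e-01 -7.000e-01  1.065e+02] [ -7.2  -0.9 179.7] j7 1.26
go [  0.5  -0.7 106.5] [ 0.6  0.4 -0.2] j7 1.26
go [  0.5  -0.7 106.5] [  0.7  -0.9 179.8] j7 1.26
```

```bash
python3 -m inch '[0,-0.7,25,0.6,0,0,85, 0,-0.7,55,0.6,0,0,85, 0,-0.7,80,0.6,0,0,85, 0,-0.7,97,0.6,0,0,85, 0,-0.7,106.5,0.6,0,0,80, 0,-0.7,106.5,0.6,0,0,72, 0,-0.7,106.5,0.6,0,0,66, 0,-0.7,106.5,0.6,0,0,64]' 10
python3 - <<'E'
from h import *
from cell import r
print(r.get_obs()['joints'].round(2))
R=toolR(H,-29.6); go(r,seat+np.array([0,.001,0])+.005*R[:,2],R)
c=r.capture("scene"); d=r.capture("side")
cv2.imwrite("pics/regrasp.png",np.hstack([cv2.resize(c["img"][140:240,220:340],(432,360)),cv2.resize(d["img"][120:220,220:320],(360,360))])[:,:,::-1])
E
```

```text
t: 24.82
eef_pos: [0.5894, 0.0425, 0.0746]
orientation: [0.054, -2.629, 0.018]
ft_force: [0.3, 0.6, 0.7]
width: 0.749
finger_force: 0.0
[ 0.27  0.96 -0.77  1.09  0.45  1.79  1.2 ]
go [-0.6  0.3  3.5] [-0.1  0.2 -0.2] j7 1.2
go [-0.6  0.3  3.5] [4.000e-01 1.000e-01 1.798e+02] j7 1.2
```

View pics/regrasp.png

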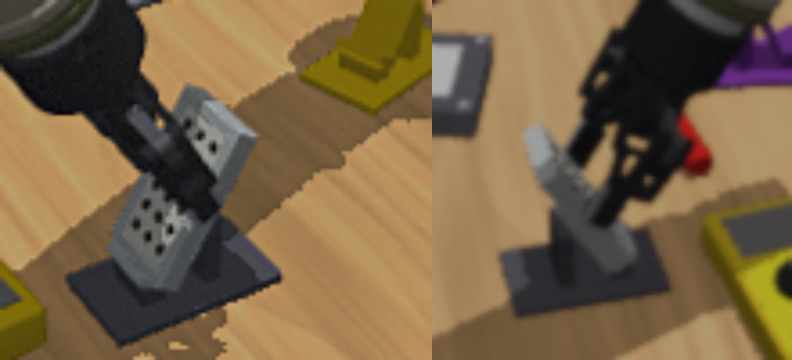

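The fingers flank the plate at mid height (crops 195,190 and 600,205), with the plate still on the ledge. I'll close gently.

```bash
python3 -m inch '[0,0,0,0,0,0,62, 0,0,0,0,0,0,61, 0,0,0,0,0,0,60.5, 0,0,0,0,0,0,60.5]' 10
python3 -c "
from h import *
from cell import r
R=toolR(H,-29.6); go(r,seat+np.array([0,.001,0])+.005*R[:,2],R)"
python3 -m inch '[0,0,0,0,0,0,60, 0,0,0,0,0,0,60, 0,0,0,0,0,0,60]' 10
```

```text
t: 25.25
eef_pos: [0.5885, 0.043, 0.0728]
orientation: [0.055, -2.625, 0.018]
ft_force: [0.9, 1.3, 1.1]
width: 0.708
finger_force: 0.8
go [-0.6 -0.2  1.5] [-0.1  0.  -0.1] j7 1.2
go [-0.6 -0.2  1.5] [1.000e-01 2.000e-01 1.799e+02] j7 1.2
t: 25.5
eef_pos: [0.5884, 0.0431, 0.0728]
orientation: [0.055, -2.625, 0.018]
ft_force: [1.7, 2.9, 1.4]
width: 0.704
finger_force: 1.6
```

```bash
python3 -m inch '[0,0,0,0,0,0,59.8, 0,0,0,0,0,0,59.6, 0,0,0,0,0,0,59.6]' 10
python3 -m inch '[0,0,0,0,0,0,59.4, 0,0,0,0,0,0,59.2, 0,0,0,0,0,0,59.2]' 10
```

```text
t: 25.75
eef_pos: [0.5884, 0.0428, 0.0729]
orientation: [0.055, -2.625, 0.018]
ft_force: [2.5, 4.2, 2.1]
width: 0.699
finger_force: 8.7
t: 26.0
eef_pos: [0.5885, 0.0428, 0.0729]
orientation: [0.055, -2.625, 0.018]
ft_force: [2.2, 4.7, 4.0]
width: 0.696
finger_force: 17.1
```

```bash
python3 -m inch '[0,0,0,0,0,0,59.4, 2.5,0,-4.4,0,0,0,59.4, 10,0,-17,0,0,0,59.4, 20,0,-35,0,0,0,59.4, 32,0,-56,0,0,0,59.4, 44,0,-78,0,0,0,59.4, 54,0,-95,0,0,0,59.4, 59,1,-104,0,0,0,59.4]' 10
python3 - <<'E'
from h import *
from cell import r
print(r.get_obs()['joints'].round(2))
go(r,[.4645,.3053,.20],toolR(-15.2,30)); go(r,[.54,.16,.24],toolR(-5,0))
c=r.capture("scene"); d=r.capture("side")
cv2.imwrite("pics/carry.png",np.hstack([cv2.resize(c["img"][100:240,210:350],(400,400)),cv2.resize(d["img"][80:220,200:340],(400,400))])[:,:,::-1])
E
```

```text
t: 26.67
eef_pos: [0.5887, 0.0431, 0.1958]
orientation: [0.052, -2.628, 0.019]
ft_force: [0.3, -0.0, -1.1]
width: 0.696
finger_force: 16.5
[ 0.25  0.87 -0.78  0.96  0.4   1.99  1.21]
go [101.3 267.   51.1] [ -0.1 -58.9  18.4] j7 1.21
go [101.3 267.   51.1] [  80.5   -0.2 -141.1] j7 1.21
go [ 60.2 118.6 -17.4] [ -2.1 -29.4   7.1] j7 1.21
go [ 60.2 118.6 -17.4] [  43.9   -3.2 -167.3] j7 1.21
```

View pics/carry.png

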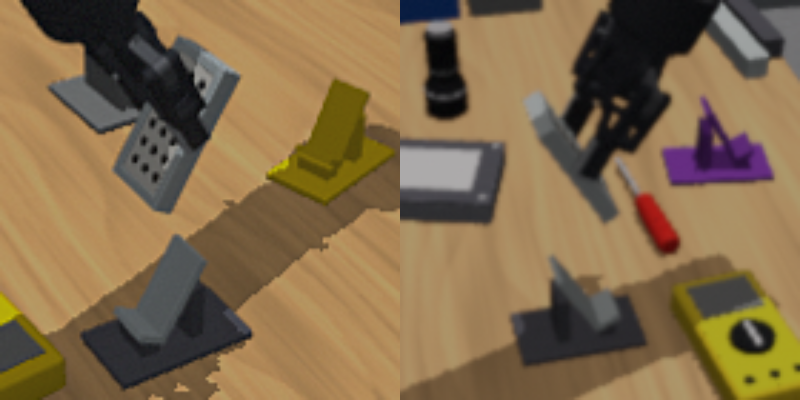

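The plate is held clear of the rest at its leaning angle (crops 180,130 and 570,160), and the lens is upright at (440,70). On to the stage, turning on the way.

```bash
python3 -m inch '[8,15,-5,0,0,0,59.4, 18,34,-10,0,-3,1,59.4, 28,54,-14,-1,-8,2,59.4, 38,76,-17,-1,-13,3,59.4, 48,98,-17,-1,-18,5,59.4, 60,118,-17,-2,-23,7,59.4, 60,118,-17,-2,-28,7,59.4, 60,118,-17,-2,-29.5,7,59.4]' 10
python3 - <<'E'
from h import *
from cell import r
o=r.get_obs();print(o['joints'].round(2))
go(r,[.4645,.3053,.17],toolR(-15.2,30))
E
```

```text
t: 27.43
eef_pos: [0.5363, 0.1632, 0.2363]
orientation: [0.121, 3.136, -0.003]
ft_force: [-0.5, -0.2, -1.8]
width: 0.697
finger_force: 16.5
[ 0.36  0.37 -0.93  1.52  0.3   1.4   0.91]
go [ 82.9 136.3  65.7] [  2.7 -29.7  10.5] j7 0.91
go [ 82.9 136.3  65.7] [  43.6    4.  -163.8] j7 0.91
```

```bash
python3 -m inch '[10,15,4,0,-3,1,59.4, 24,38,12,1,-7,2.5,59.4, 38,62,22,1,-11,4,59.4, 52,86,34,1.5,-16,6,59.4, 66,110,46,2,-21,8,59.4, 78,128,58,2.5,-26,10,59.4, 83,136,66,2.7,-29.7,10.5,59.4, 83,136,66,2.7,-29.7,10.5,59.4]' 10
cat > plate.py <<'E'
from h import *
from cell import r
def look(z0,lo=-.02,hi=.025):
    for n in("scene","side"):
        c=r.capture(n); W=cloud(c); hsv=cv2.cvtColor(c["img"],cv2.COLOR_RGB2HSV)
        m=(np.hypot(W[...,0]-.4645,W[...,1]-.3053)<.075)&(W[...,2]>z0+lo)&(W[...,2]<z0+hi)&(hsv[...,1]<70)
        m&=(c["img"].min(2)>60)
        cn=[k for k in cv2.findContours(m.astype(np.uint8),cv2.RETR_EXTERNAL,cv2.CHAIN_APPROX_NONE)[0] if len(k)>12]
        if not cn: print(n,"none"); continue
        P=W[m]; A=np.c_[P[:,:2],np.ones(len(P))]; w=np.ones(len(P),bool)
        for _ in range(4):
            f=np.linalg.lstsq(A[w],P[w,2],rcond=None)[0]; w=abs(A@f-P[:,2])<.004
        print(n,m.sum(),w.sum(),"slopes along/across stage (deg)",np.degrees([f[0]*np.cos(np.radians(-15.2))+f[1]*np.sin(np.radians(-15.2)),-f[0]*np.sin(np.radians(-15.2))+f[1]*np.cos(np.radians(-15.2))]).round(1),rect(P[w]),"z",np.median(P[w,2]).round(4))
E
python3 - <<'E'
from plate import *
o=r.get_obs();print(o['joints'].round(2)); go(r,[.4645,.3053,.17],toolR(-15.2,30)); look(.17)
E
```

```text
t: 28.1
eef_pos: [0.4612, 0.3069, 0.1662]
orientation: [0.343, 2.603, -0.091]
ft_force: [-0.9, 0.6, -1.8]
width: 0.695
finger_force: 16.5
[-0.1   0.22 -0.94  1.93  0.79  1.06 -0.1 ]
go [-5.  -0.6 -1.5] [ 0.1 -0.2  0.2] j7 -0.1
go [-5.  -0.6 -1.5] [   0.4    0.2 -179.8] j7 -0.1
scene 1329 1110 slopes along/across stage (deg) [-0.3 -1.3] (array([461.8, 309.6]), array([ 66.8, 111.5]), 75.0) z 0.175
side 402 317 slopes along/across stage (deg) [-1.   1.2] (array([461.7, 301. ]), array([ 68.4, 110.6]), 74.0) z 0.1748
```

```bash
python3 -m inch '[0,0,0,0,0,0,59.4, 0,0,0,0,0,0,59.4, 0,0,0,0,0,0,59.4]' 10
python3 - <<'E'
from plate import *
go(r,[.4645,.3053,.17],toolR(-15.2,30)); look(.17)
R=Ro.from_rotvec(r.get_obs()["orientation"]).as_matrix(); print("world up/x/y in tool",R[2].round(3),R[0].round(3),R[1].round(3))
E
```

```text
t: 28.45
eef_pos: [0.4693, 0.3011, 0.1704]
orientation: [0.359, 2.601, -0.094]
ft_force: [-0.3, -0.1, -1.0]
width: 0.695
finger_force: 16.5
go [ 5.2  2.8 -2.5] [-0.2 -0.3 -0.4] j7 -0.09
go [ 5.2  2.8 -2.5] [ -0.4   0.3 179.6] j7 -0.09
scene 1328 1121 slopes along/across stage (deg) [-0.3 -1.3] (array([468.9, 302.1]), array([ 70.7, 111.2]), 73.7) z 0.1793
side 410 328 slopes along/across stage (deg) [-0.7  1.2] (array([469.6, 297.7]), array([ 68.7, 109.4]), 72.2) z 0.1786
world up/x/y in tool [-0.496  0.001 -0.868] [-0.836  0.27   0.478] [ 0.235  0.963 -0.133]
```

```bash
python3 -m inch '[12,3.6,14,0,0,0,59.4, 25,3.6,34,0,0,0,59.4, 38,3.6,56,0,0,0,59.4, 48,3.6,74,0,0,0,59.4, 56,3.6,87,0,0,0,59.4, 59.5,3.6,92.7,0,0,0,59.4, 59.5,3.6,92.7,0,0,0,59.4, 59.5,3.6,92.7,0,0,0,59.4]' 10
python3 -m inch '[0,0,0,0,0,0,59.4, 0,0,0,0,0,0,59.4, 0,0,0,0,0,0,59.4]' 10
python3 - <<'E'
from plate import *
print(r.get_obs()["joints"].round(2))
go(r,[.4645,.3053,.06],toolR(-15.2,30)); look(.065,-.012,.015)
R=Ro.from_rotvec(r.get_obs()["orientation"]).as_matrix(); print("world up/x/y in tool",R[2].round(3),R[0].round(3),R[1].round(3))
c=r.capture("scene"); d=r.capture("side")
cv2.imwrite("pics/place.png",np.hstack([cv2.resize(c["img"][190:320,310:470],(440,358)),cv2.resize(d["img"][80:180,160:260],(358,358))])[:,:,::-1])
E
```

```text
t: 29.22
eef_pos: [0.464, 0.3076, 0.0607]
orientation: [0.355, 2.602, -0.093]
ft_force: [0.9, -0.1, -1.3]
width: 0.693
finger_force: 16.5
t: 29.47
eef_pos: [0.4642, 0.3079, 0.0614]
orientation: [0.355, 2.6, -0.092]
ft_force: [0.0, -0.2, -1.0]
width: 0.7
finger_force: 16.5
[-0.22  0.4  -0.84  2.02  1.03  0.97 -0.38]
go [-0.2 -2.4  1.7] [-0.1 -0.2 -0.3] j7 -0.38
go [-0.2 -2.4  1.7] [-3.000e-01  1.000e-01  1.797e+02] j7 -0.38
scene 1214 1054 slopes along/across stage (deg) [ 0.1 -2. ] (array([465.5, 310. ]), array([ 76.1, 109.9]), 72.9) z 0.0703
side 377 278 slopes along/across stage (deg) [0.3 1.1] (array([462.5, 305.8]), array([ 67. , 107.6]), 75.4) z 0.0689
world up/x/y in tool [-0.497  0.002 -0.868] [-0.836  0.267  0.479] [ 0.233  0.964 -0.132]
```

View pics/place.png

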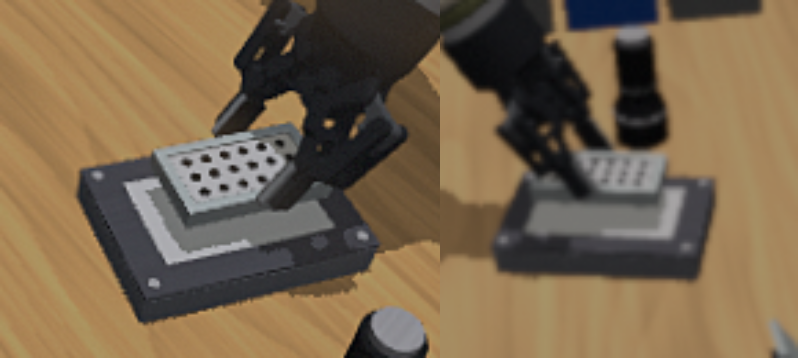

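The picture shows the plate level over the panel, aligned with it (crop 240,170). Now the last part of the descent.

```bash
python3 -m inch '[2.5,-2,5,0,0,0,59.4, 5,-2,9.5,0,0,0,59.4, 7.5,-2,13.5,0,0,0,59.4, 9.5,-2,17,0,0,0,59.4, 10,-2,18,0,0,0,59.4, 10,-2,18,0,0,0,59.4, 10,-2,18,0,0,0,59.4]' 10
python3 -m inch '[0.5,0,0.9,0,0,0,59.4, 0.5,0,0.9,0,0,0,59.4, 0.5,0,0.9,0,0,0,59.4]' 10
python3 -m inch '[0.5,0,0.9,0,0,0,59.4, 0.5,0,0.9,0,0,0,59.4, 0.5,0,0.9,0,0,0,59.4]' 10
```

```text
t: 30.25
eef_pos: [0.4632, 0.3057, 0.0395]
orientation: [0.354, 2.602, -0.093]
ft_force: [0.4, -0.6, -1.2]
width: 0.696
finger_force: 16.5
t: 30.5
eef_pos: [0.4634, 0.3056, 0.0388]
orientation: [0.354, 2.601, -0.093]
ft_force: [-0.2, -0.1, -1.5]
width: 0.694
finger_force: 16.5
t: 30.75
eef_pos: [0.4633, 0.3055, 0.0376]
orientation: [0.354, 2.602, -0.093]
ft_force: [-0.3, 0.1, -1.2]
width: 0.696
finger_force: 16.5
```

```bash
python3 -m inch '[0.5,0,0.9,0,0,0,59.4, 0.5,0,0.9,0,0,0,59.4, 0.5,0,0.9,0,0,0,59.4]' 10
python3 -m inch '[0.25,0,0.5,0,0,0,59.4, 0.25,0,0.5,0,0,0,59.4, 0.25,0,0.5,0,0,0,59.4]' 10
python3 - <<'E'
from plate import *
look(.046,-.006,.008)
E
```

```text
t: 31.0
eef_pos: [0.4634, 0.3055, 0.0365]
orientation: [0.354, 2.602, -0.093]
ft_force: [-0.6, 0.2, -1.0]
width: 0.696
finger_force: 16.5
t: 31.25
eef_pos: [0.4634, 0.3055, 0.0359]
orientation: [0.354, 2.602, -0.093]
ft_force: [-0.1, -0.2, -1.3]
width: 0.697
finger_force: 16.5
scene 1051 1023 slopes along/across stage (deg) [-0.1 -0.3] (array([464.9, 310.5]), array([ 76.7, 109.6]), 72.7) z 0.045
side 284 265 slopes along/across stage (deg) [ 0.8 -0.7] (array([462.3, 304.8]), array([ 65.7, 108.1]), 75.2) z 0.0449
```

```bash
python3 -m inch '[0.3,0,0.5,0,0,0,59.4, 0.3,0,0.5,0,0,0,59.4, 0.3,0,0.5,0,0,0,59.4]' 10 | egrep 'eef|ft|finger'
python3 -m inch '[0.3,0,0.5,0,0,0,59.4, 0.3,0,0.5,0,0,0,59.4, 0.3,0,0.5,0,0,0,59.4]' 10| egrep 'eef|ft|finger'
python3 -m inch '[0.3,0,0.5,0,0,0,59.4, 0.3,0,0.5,0,0,0,59.4, 0.3,0,0.5,0,0,0,59.4]' 10| egrep 'eef|ft|finger'
```

```text
eef_pos: [0.4634, 0.3056, 0.0355]
ft_force: [-0.3, -0.9, -1.3]
finger_force: 16.5
eef_pos: [0.4634, 0.3056, 0.035]
ft_force: [-1.4, -0.7, 0.1]
finger_force: 16.7
eef_pos: [0.4634, 0.3056, 0.0348]
ft_force: [-4.2, -1.4, 5.2]
finger_force: 17.2
```

```bash
python3 -m inch '[-0.2,0,-0.4,0,0,0,59.4, -0.2,0,-0.4,0,0,0,59.8, -0.2,0,-0.4,0,0,0,60.2, -0.2,0,-0.4,0,0,0,60.8, -0.2,0,-0.4,0,0,0,62, -0.2,0,-0.4,0,0,0,66, -0.2,0,-0.4,0,0,0,74, -0.2,0,-0.4,0,0,0,85]' 10
python3 -m inch '[0,0,0,0,0,0,85, 0,0,0,0,0,0,85, 0,0,-8,0,0,0,85, 0,0,-20,0,0,0,85, 0,0,-45,0,0,0,85, 0,0,-80,0,0,0,85, 0,0,-110,0,0,0,85, 0,0,-120,0,0,0,85]' 10
python3 - <<'E'
from plate import *
look(.046,-.006,.008)
for n in("scene","side"):
    c=r.capture(n); W=cloud(c)
    m=(np.hypot(W[...,0]-.511,W[...,1]-.473)<.05)&(W[...,2]>.108)&(W[...,2]<.125); print("lens",m.sum(),rect(W[m]))
    cv2.imwrite(f"pics/{n}9.png",c["img"][:,:,::-1])
    if n=="scene": cv2.imwrite("pics/final.png",cv2.resize(c["img"][170:320,290:490],(640,480))[:,:,::-1])
E
```

```text
t: 32.77
eef_pos: [0.4633, 0.3055, 0.0347]
orientation: [0.354, 2.602, -0.093]
ft_force: [-0.4, -0.9, 0.5]
width: 0.982
finger_force: 0.0
t: 33.43
eef_pos: [0.4041, 0.3246, 0.143]
orientation: [0.35, 2.599, -0.087]
ft_force: [0.8, 2.4, -0.0]
width: 0.999
finger_force: 0.0
scene 1269 1266 slopes along/across stage (deg) [0.  0.1] (array([463. , 306.3]), array([ 62.2, 111.7]), 74.2) z 0.0442
side 385 379 slopes along/across stage (deg) [ 1.2 -0.3] (array([461.5, 304.1]), array([ 63.2, 107.9]), 75.3) z 0.0437
lens 283 (array([510.9, 473.5]), array([31.3, 29.5]), 2.5)
lens 39 (array([512.2, 469. ]), array([26.4, 31.6]), 33.1)
```

View pics/final.png

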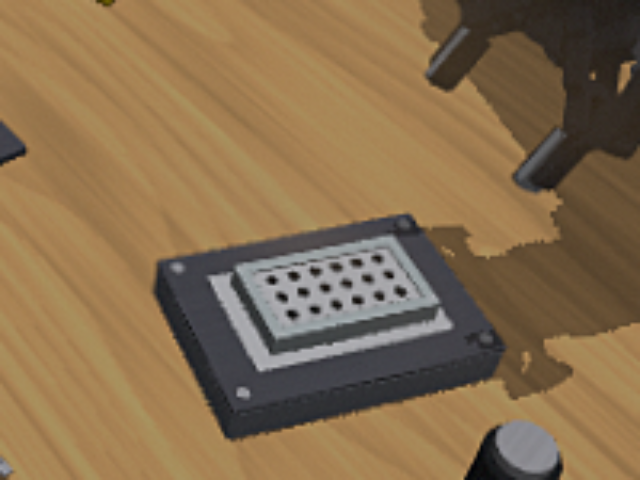

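The plate lies flat and square on the panel (crop 337,290), about 2 mm off its middle. The lens is upright at (525,450) and the gripper is clear of everything. I'll let the arm settle for a moment and hand in.

```bash
python3 -m inch '[0,0,0,0,0,0,85, 0,0,0,0,0,0,85, 0,0,0,0,0,0,85, 0,0,0,0,0,0,85]' 20
python3 -c "
from cell import r
print(r.job_done())"
```

```text
t: 33.97
eef_pos: [0.4059, 0.3209, 0.138]
orientation: [0.355, 2.603, -0.095]
ft_force: [-0.1, 0.1, -0.5]
width: 0.996
finger_force: 0.0
the job is handed in; nothing more can be done
None
```

The job is handed in at 34 s (no verdict came back): the target lies flat and square about 2 mm off the middle of the white panel, after leaning let go on the grey rest, and the lens stands upright on the bench.

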